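Scan the sample, then weigh it

TASK

Take the handheld scanner out of its stand and aim its nose window squarely at the middle of the bar-code label on the green-capped sample tub, from about 6 cm away, holding it still for a good second. Then put the scanner back nose down in its stand, all the way in, and set the green-capped tub gently (not dropped) upright on the centre of the balance pan. Leave the red-capped tub, the amber jar and the beaker alone.

Things in the scene. Friction and masses are not known exactly. Their poses are not given: they have to be found in the camera images.
- scanner: Cordless stick-shaped bar-code scanner, about 0.16 kg, nose down in its stand. Black nose 44 (x) x 34 (y), 0 to 45 mm high; above it the yellow grip 34 (x) x 30 (y) up to 150 mm, blue trigger on its -x side (reads by itself: press nothing). Origin: centre of the window = underside of the nose; z runs from the window up the grip: it looks along its own -z
- stand: Fixed scanner stand: blue base plate 120 (x) x 100 (y) x 6 with a grey open-topped sleeve in its middle, 62 x 52 outside, 54 (x) x 44 (y) inside, rim 50 above the table. Origin: centre of the underside, z up. The scanner's nose stands in it with about 5 clearance all round
- stand_floor (a point): Centre of the sleeve's inner floor, 10 mm above the table; the scanner's window rests on it when fully home
- sample_tub: White sample tub, about 0.25 kg, with a GREEN cap: the one to scan and weigh. 70 long (x) x 50 wide (y) x 68 high, flat vertical sides; green cap 22 across, 9 high on the flat rear top (x +20). The top's front part (x -35 to +5, 45 rising to 68 high) slopes at 30 degrees down to the -x end and bears a paper label 36 x 40 with black bars. Origin: centre of the underside, z up
- label (a point): Middle of the sample tub's bar-code label (tub frame x -15, z 56.5); z points straight out of the label, 30 degrees from vertical towards the tub's -x end
- other_tub: Bystander: the same tub with a RED cap. 70 long (x) x 50 wide (y) x 68 high, flat vertical sides; red cap 22 across, 9 high on the flat rear top (x +20). The top's front part (x -35 to +5, 45 rising to 68 high) slopes at 30 degrees down to the -x end and bears a paper label 36 x 40 with black bars. Origin: centre of the underside, z up
- balance: Fixed laboratory balance, white, 220 deep (x) x 180 wide (y), deck 56 high, display on the deck at its -x end, round steel pan. Origin: centre of the underside, z up
- pan (a point): Centre of the upper face of the balance's steel pan: 130 across, 70 above the table, at x +35 in the balance's frame
- amber_jar: Bystander: closed amber glass jar with a blue cap, 54 across, 90 high. Origin: centre of the underside
- beaker: Bystander: open clear glass beaker, 60 across, 70 high. Origin: centre of the underside
Not all that is in view belongs to the job. Leave any turquoise look-alike of the scanner alone. There is more than one size of the stand; the job needs the larger.

How it is judged (in metres and radians):
On the way, in this order (a step that is already met when the one before it is completed fails the run):
1. held scanner looks at the upright green-capped tub's label: within 12 mm of its middle, window 30 to 100 mm off, within 0.30 rad of square-on, still (under 0.02 m/s, 0.12 rad/s) for 0.8 s (x of label in the frame of scanner between -0.012 and 0.012 m and y of label in the frame of scanner between -0.012 and 0.012 m and z of label in the frame of scanner between -0.1 and -0.03 m and angle between the z axis of scanner and the z axis of label, either way round below 0.3 rad and z of scanner in the frame of label above 0.02 m and linear speed of scanner below 0.02 m/s and angular speed of scanner below 0.12 rad/s and contact force between the fingers and scanner above 0.5 N and angle between sample_tub's own z axis and vertical below 0.1 rad), for 0.8 s.
2. the scanner stands nose down in its stand, fully home and let go (horizontal distance between scanner and stand_floor below 0.012 m and z of scanner in the frame of stand_floor between -0.004 and 0.006 m and angle between scanner's own z axis and vertical below 0.1 rad and contact force between the fingers and scanner below 0.1 N and linear speed of scanner below 0.02 m/s), for 0.2 s.
3. the green-capped tub stands on the balance pan, let go (horizontal distance between sample_tub and pan below 0.02 m and z of sample_tub in the frame of pan between -0.004 and 0.005 m and angle between sample_tub's own z axis and vertical below 0.08 rad and linear speed of sample_tub below 0.02 m/s and contact force between the fingers and sample_tub below 0.1 N), for 0.2 s.
At the end, for the whole second after the job is handed in: The scanner stands still, nose down and upright (within 0.1 rad) in its stand, within 12 mm of the sleeve's centre and no more than 6 mm off its floor, and the green-capped tub stands still and upright (within 0.08 rad) on the balance pan, its centre within 20 mm of the pan's centre; both let go (all of step 2 and all of step 3); the robot touches nothing.
It fails at once if the red-capped tub is shifted more than 25 mm or tipped over (distance of other_tub from where it was at the start of the episode above 0.025 m or angle between other_tub's own z axis and vertical above 0.35 rad).
It fails at once if the amber jar is shifted more than 25 mm or tipped over (distance of amber_jar from where it was at the start of the episode above 0.025 m or angle between amber_jar's own z axis and vertical above 0.35 rad).
It fails at once if the beaker is shifted more than 25 mm or tipped over (distance of beaker from where it was at the start of the episode above 0.025 m or angle between beaker's own z axis and vertical above 0.35 rad).
It fails at once if the sample tub is dropped onto the balance pan (faster than 0.45 m/s within 20 mm above the pan) (horizontal distance between sample_tub and pan below 0.06 m and z of sample_tub in the frame of pan between -0.01 and 0.02 m and linear speed of sample_tub above 0.45 m/s).
It also fails if it takes over 67 s, if anything falls off the work surface, if the arm or the gripper's body presses on something with over 40 N, if the wrist force passes 120 N, or if a joint passes its speed limit or range.

ROBOT

A 6-joint arm with a two-finger parallel gripper is mounted at the origin on the work surface. World frame = base frame: x ahead of the robot, y to its left, z up, the work surface at z = 0. Lengths are in mm, angles in rad, forces in N, time in s.
With the tool pointing down it reaches from about 400 to 925 mm from the base axis. Payload 12.5 kg.
Tool frame: the origin (TCP) lies where the fingers leave the gripper's body, on its centre line; the fingertips stand 78 mm ahead of it and the grasp point (between the pads) lies 59 mm ahead of it (env.tip_extent is the distance from the TCP to the fingertips, in mm); z points along the fingers, y is the direction in which the jaws open and shut (so a half turn about z gives the same grasp; the last joint's range is limited). The gripper opens to 95 mm and grips with 3 to 60 N. Pads are 20 mm wide; open, the fingers measure 119 mm over their backs; the gripper's body (75 mm by 180 mm) begins 59 mm behind the grasp point.
Start: joints at [-1.416, 0.491, 1.559, -0, 1.092, -0.106], TCP at [161.18, -603.87, 292.261] pointing down, gripper open.
Joint ranges: [-3.1, 3.1], [-0.84, 2.19], [0.05, 2.79], [-1.13, 4.28], [0.06, 2.93], [-2.69, 2.69]. Speed limits (rad/s): [2.22, 2.22, 2.79, 3.14, 3.14, 3.14].

INTERFACE

Orientations are given as [roll, pitch, yaw] about the fixed x, y, z axes, in that order (R = Rz(yaw) Ry(pitch) Rx(roll)).
In Python, from cell import env gives the robot as it stands. The module is installed in compiled form; this text tells all that it offers.
- The arm moves only by the tool play_rows, never from a script. Its argument "targets" is a list of rows, each an object with "linear": the shift along the tool's x, y, z in mm, a list of three; "turn": the turn about the tool's z in rad. A call has 1 to 20 rows; each row is the pose to reach, as a shift and turn from the pose commanded when the call began, along the tool's axes at that moment; what a row does not reach only later rows make up. A row lasts 1/8 s, in which the tool goes at most 62.5 mm and 10.7 degrees, less where a joint would pass 70% of its speed; a pose out of reach is approached as far as the arm can. A call with a gripper value outside its range is refused whole. "hand" is the finger opening in mm, from 0 to 95.1, set as the call begins (left out, the last holds). The fingers move at their own pace and stop on an object; the grip force is fixed at half the most. Time passes only in rows, so rows that repeat a pose let the fingers close. It gives the time, the measured TCP pose, the force and the opening at its end, in the units of the state.
- env.state(): the state, without advancing time (a new reading comes with each control period).
- env.read_camera(name): name is "scene" or "side" or "wrist"; returns (picture, depth): 420x560x3 uint8, red, green, blue; 420x560 float32, mm along the optical axis (not along the pixel's ray), 0 where there is no reading.
- env.camera_params(name): a dict with "fx", "fy", "cx", "cy" (pixels), "R" (3x3) and "t" (3): a world point X has camera coordinates R X + t. Camera axes: x right, y down, z forward; pixel columns grow to the right and rows downward; lengths in mm; the calibration is good to about 2 mm. A picture is of the moment at which its call begins: read the wrist's pose just before it. camera_params takes no time and is no camera call; for the wrist camera it gives the pose at the moment of the call.
- env.job_done(): hands the job in, once; it reports no verdict.
The state is a dict: "t": time; "joints": joint angles; "qvel": joint speeds; "tau": joint torques, N m; "eef_pos": TCP position; "tcp_rot": TCP orientation; "ft_force": force on the tool from outside, world axes, zero at the start; "moment": the same for the moment, N m; "opening": opening from 0.0 (shut) to 1.0 (fully open).
Only numpy, scipy, OpenCV 4.12 (cv2) and the standard library are available. Lean on these libraries where they do the work, as an engineer would, in place of code of your own. Each camera call takes 0.05 s, during which the arm holds its last target.

## Working session

There is one attempt and no reset: what is moved stays moved. The work goes in short steps, Python scripts to look and compute and a tool call to move; the robot and the scene stay as the last step left them, time stands still between calls to the robot, and variables do not carry over. Pictures are saved under pics/ and viewed, and the job is handed in when it is done.

Besides the shell and the picture viewer there is one more tool, called as name(argument=value, ...), one argument or row to a line, values as JSON. play_rows: Moves the arm, as the interface text tells. Its arguments: {"type":"object","properties":{"targets":{"type":"array","items":{"type":"object","properties":{"linear":{"type":"array","items":{"type":"number"}},"turn":{"type":"number"}}}},"hand":{"type":"number"}},"required":["targets"]}

```bash
ls; mkdir -p pics; cat > h.py <<'E'
import numpy as np, cv2
from cell import env
def snap(name,tag):
    P=env.camera_params(name); im,d=env.read_camera(name)
    np.savez(f'pics/{tag}.npz',im=im,d=d,**{k:np.array(P[k]) for k in P})
    cv2.imwrite(f'pics/{tag}.png',im[:,:,::-1]); return im,d,P
def load(tag):
    z=np.load(f'pics/{tag}.npz'); return z['im'],z['d'],z
def pts(d,P):
    v,u=np.mgrid[:d.shape[0],:d.shape[1]]
    c=np.stack([(u-P['cx'])/P['fx']*d,(v-P['cy'])/P['fy']*d,d],-1)
    return (c-np.array(P['t']))@np.array(P['R'])
E
python3 - <<'E'
from h import *
for n in ['scene','side','wrist']: 
    im,d,P=snap(n,n+'0'); 
    print(n,P['fx'],P['cx'],P['cy'],(-np.array(P['R']).T@np.array(P['t'])).round(),np.array(P['R']).round(2).tolist())
print(env.state())
E
```

```text
pics
scene 512.176160722915 271.38877537468096 209.3991643710012 [1161.  765. 1013.] [[-0.81, 0.59, -0.0], [0.41, 0.56, -0.72], [-0.42, -0.59, -0.69]]
side 449.2330932083607 276.57259303575546 219.56083285915187 [ 34. 526. 784.] [[-0.75, -0.66, -0.02], [-0.44, 0.52, -0.73], [0.49, -0.54, -0.68]]
wrist 339.3877019778521 282.21342862765994 210.52609532021862 [ 241. -582.  385.] [[0.26, -0.97, -0.0], [-0.93, -0.25, 0.29], [-0.28, -0.07, -0.96]]
{'t': 0.15, 'joints': array([-1.41560698e+00,  4.91379813e-01,  1.55933576e+00, -4.47248779e-05,
        1.09167270e+00, -1.05582072e-01]), 'qvel': array([-0.00123246, -0.00193418, -0.00223775, -0.00092668, -0.00166106,
        0.00190395]), 'tau': array([ 1.53951725e-03, -6.12895560e+01, -2.58279616e+01,  6.92854612e-02,
        4.73137689e-02, -7.30222291e-05]), 'eef_pos': array([ 161.14744886, -603.74097571,  291.81254744]), 'tcp_rot': array([-3.14079728e+00, -4.43955744e-05,  2.60792032e-01]), 'ft_force': array([ 0.63426918, -0.25074183, -0.28333466]), 'moment': array([-0.02974565,  0.01237016, -0.0043362 ]), 'opening': 1.0003391319149195}
```

View pics/scene0.png

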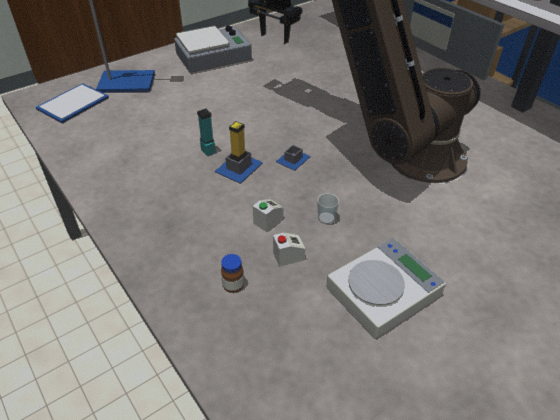

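View pics/side0.png

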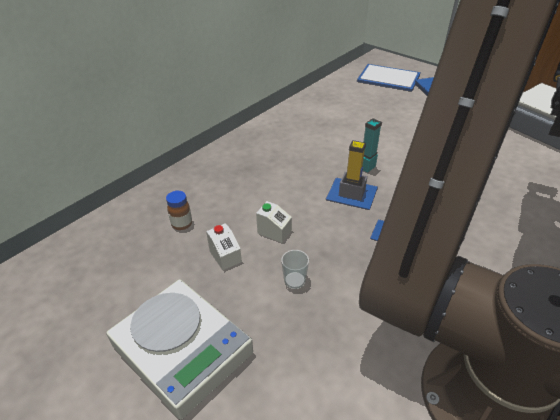

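View pics/wrist0.png

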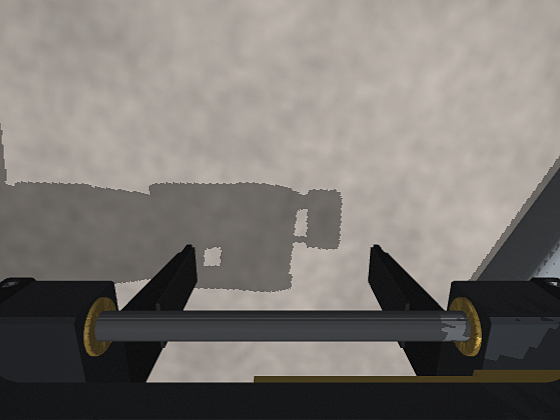

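The scene view shows the yellow scanner at (238,140) in its larger blue-based stand. A small decoy stand is at (293,157) and a turquoise look-alike at (205,130). The green-capped tub is at (267,212), the red at (288,248), the jar at (232,272), the beaker at (327,208) and the balance at (385,285). The side view agrees. Next I measure them.

```bash
cat > m.py <<'E'
from h import *
import sys
def rect(X): 
    r=cv2.minAreaRect(X[:,:2].astype(np.float32)); return np.round(r[0],1),np.round(r[1],1),round(r[2],1)
boxes={'scene':dict(yel=(225,118,252,160),base=(210,145,268,185),green=(250,195,287,232),red=(268,228,310,268),bal=(320,235,450,345),beak=(312,188,345,228),jar=(216,252,248,295),turq=(193,105,220,160)),
 'side':dict(yel=(345,135,368,182),base=(322,172,383,212),green=(252,196,298,246),red=(203,220,246,272),bal=(100,275,260,415),beak=(277,245,315,296),jar=(162,186,196,235),turq=(360,115,386,175))}
for c in ['scene','side']:
    im,d,P=load(c+'0'); X=pts(d,P); hsv=cv2.cvtColor(im,cv2.COLOR_RGB2HSV); H,S,V=[hsv[...,i].astype(int) for i in range(3)]
    def sub(b):
        x0,y0,x1,y1=boxes[c][b]; m=np.zeros(d.shape,bool); m[y0:y1,x0:x1]=1; return m&(d>0)
    print(c)
    m=sub('yel')&(H>18)&(H<35)&(S>120)&(V>60); p=X[m]; print('yel',m.sum(),p.min(0).round(),p.max(0).round())
    t=p[p[:,2]>146]; print(' top (z>146)',len(t),t.mean(0).round(1) if len(t) else '')
    m=sub('base')&(H>100)&(H<125)&(S>120); p=X[m]; p=p[(p[:,2]<12)&(p[:,2]>0)]; print('base',rect(p),p[:,2].mean().round(1))
    m=sub('base')&(S<80); p=X[m]; p=p[(p[:,2]>46)&(p[:,2]<54)]; print('rim',len(p),rect(p))
    for n in ['green','red']:
        hh=(H>45)&(H<80) if n=='green' else (H<8)|(H>172)
        m=sub(n)&hh&(S>110); p=X[m]; q=p[p[:,2]>74]; print(n,'cap',m.sum(),p.mean(0).round(1),'top',len(q),q.mean(0).round(1),rect(q)[:2])
        p=X[sub(n)]; p=p[(p[:,2]>12)]; print('  body',rect(p),p[:,2].max().round())
        s=p[(p[:,2]>47)&(p[:,2]<66)]
    p=X[sub('bal')]; q=p[(p[:,2]>50)&(p[:,2]<60)]; print('deck',rect(q)); q=p[(p[:,2]>66)&(p[:,2]<75)];print('pan',rect(q),cv2.minEnclosingCircle(q[:,:2].astype(np.float32)),q[:,2].mean())
    for n in ['beak','jar','turq']:
        p=X[sub(n)]; p=p[(p[:,2]>12)]; print(n,rect(p),p[:,2].max().round())
E
python3 m.py
```

```text
scene
yel 347 [ 497. -326.   59.] [ 536. -285.  163.]
 top (z>146) 51 [ 515.6 -307.9  157.9]
base (array([ 515.7, -307.4]), array([121.3, 101.6]), 21.9) 4.6
rim 96 (array([ 514.7, -308.3]), array([65.1, 54.9]), 20.7)
green cap 31 [598.2 -57.9  75.1] top 19 [598.4 -57.2  76.9] (array([599.2, -56.9]), array([19.6, 13.4]))
  body (array([578.1, -62.6]), array([75.6, 55.3]), 13.2) 80.0
red cap 46 [630.5  69.8  75.2] top 37 [630.1  69.5  76.1] (array([630.6,  69.2]), array([18.2, 20.1]))
  body (array([610.4,  75. ]), array([56.3, 72.5]), 72.0) 80.0
deck (array([495. , 303.6]), array([181.1, 221.8]), 88.5)
pan (array([528.3, 302.5]), array([130.8, 127.6]), 47.4) ((529.3513793945312, 301.58770751953125), 66.28691864013672) 68.89545123865483
beak (array([439.4,  24.7]), array([61.9, 60. ]), 83.6) 73.0
jar (array([780. ,  70.4]), array([52.1, 51.7]), 7.9) 96.0
turq (array([ 548.5, -434.1]), array([51.9, 39. ]), 83.4) 154.0
side
yel 429 [ 491. -323.   63.] [ 528. -288.  163.]
 top (z>146) 73 [ 511.5 -307.7  158.3]
base (array([ 511.8, -310.8]), array([117.4, 105.6]), 20.2) 6.3
rim 147 (array([ 512.2, -310.3]), array([63. , 55.1]), 22.0)
green cap 39 [594.1 -59.4  76.6] top 37 [594.3 -59.5  76.8] (array([593.9, -60. ]), array([16.8, 19.1]))
  body (array([575.6, -64.7]), array([72.8, 55.2]), 13.0) 79.0
red cap 59 [626.2  68.2  76.3] top 52 [626.8  67.6  76.9] (array([628.2,  67.6]), array([19.2, 21.6]))
  body (array([609.2,  73.3]), array([50.9, 75.8]), 72.1) 80.0
deck (array([491.7, 302. ]), array([179.3, 220.7]), 88.1)
pan (array([527.2, 300.2]), array([128.5, 129.3]), 34.2) ((527.4718627929688, 299.7698059082031), 66.16659545898438) 69.54150843553415
beak (array([437.3,  23.9]), array([57.9, 59.6]), 41.0) 73.0
jar (array([773.3,  67.9]), array([52.7, 51.9]), 10.8) 93.0
turq (array([ 530.7, -377.2]), array([ 43.1, 173.5]), 14.0) 162.0
```

```bash
python3 - <<'E'
from h import *
im,_,_=load('scene0'); a=cv2.resize(im[100:300,190:350],None,fx=5,fy=5,interpolation=cv2.INTER_CUBIC)[:600,:800]
cv2.imwrite('pics/z1.png',a[:,:,::-1])
im,_,_=load('side0'); a=cv2.resize(im[110:290,200:390],None,fx=3.3,fy=3.3,interpolation=cv2.INTER_CUBIC)[:600,:800]
cv2.imwrite('pics/z2.png',a[:,:,::-1])
E
```

```text
(no output)
```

View pics/z1.png

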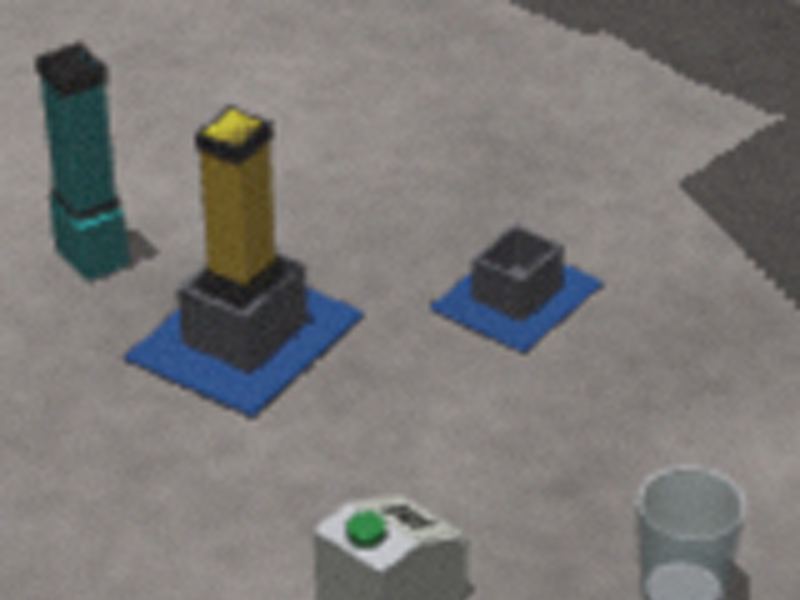

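View pics/z2.png

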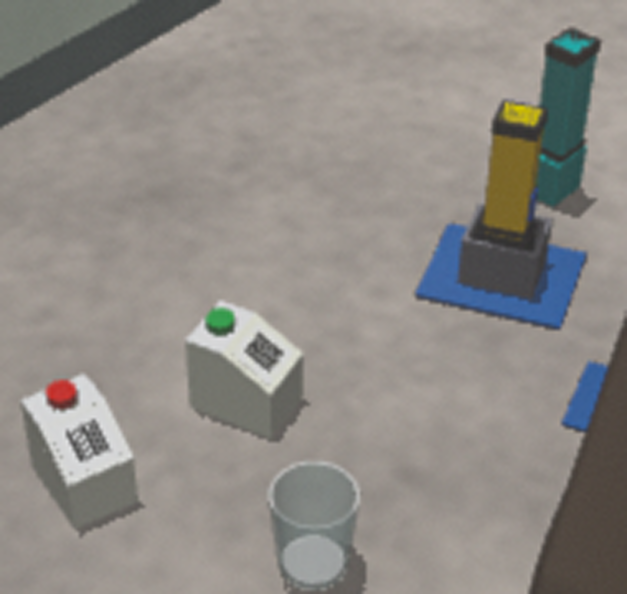

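Averaging the two views gives these world positions in mm:

| Item | Position | Yaw | Check |
|---|---|---|---|
| Stand and scanner | (513.7, -308.8) | about 0.37 | top about 158, expected 160 |
| Green tub | (577, -63.3) | about 0.23 | cap top about 77, as it should be |
| Pan | (528.2, 300.8) | – | z 69–70 |

The tool can only point down. To square up on the 30° label I will pivot the scanner between the pads by levering its nose against the fixed sleeve.

First I go above the scanner: 416.6 and -194.1 along tool x and y, turn -0.11.

play_rows(
  targets=[
    {"linear": [416.6,-194.1,0],"turn": -0.11},
    {"linear": [416.6,-194.1,0],"turn": -0.11},
    {"linear": [416.6,-194.1,0],"turn": -0.11},
    {"linear": [416.6,-194.1,0],"turn": -0.11},
    {"linear": [416.6,-194.1,0],"turn": -0.11},
    {"linear": [416.6,-194.1,0],"turn": -0.11},
    {"linear": [416.6,-194.1,0],"turn": -0.11},
    {"linear": [416.6,-194.1,0],"turn": -0.11},
    {"linear": [416.6,-194.1,0],"turn": -0.11},
    {"linear": [416.6,-194.1,0],"turn": -0.11},
    {"linear": [416.6,-194.1,0],"turn": -0.11},
  ],
  hand=95,
)

```text
t: 1.52
eef_pos: [512.7, -310.0, 292.3]
tcp_rot: [3.141, 0.0, 0.369]
ft_force: [-0.6, -0.2, -0.7]
opening: 1.0
```

```bash
python3 - <<'E'
from h import *
im,d,P=snap('wrist','w1'); X=pts(d,P); print(env.state()['eef_pos'])
hsv=cv2.cvtColor(im,cv2.COLOR_RGB2HSV); 
m=(hsv[...,0]>18)&(hsv[...,0]<35)&(hsv[...,1]>110)&(d>0)&(X[...,2]>155)&(X[...,2]<166)
p=X[m]; print(m.sum(), p.mean(0), cv2.minAreaRect(p[:,:2].astype(np.float32)))
q=X[(d>0)&(X[...,2]>46)&(X[...,2]<54)]; print(cv2.minAreaRect(q[:,:2].astype(np.float32)))
q=X[(d>0)&(hsv[...,0]>100)&(hsv[...,0]<125)&(hsv[...,1]>120)&(X[...,2]>2)&(X[...,2]<12)]; print(cv2.minAreaRect(q[:,:2].astype(np.float32)))
E
```

```text
[ 512.79364508 -309.94889482  292.31524911]
7 [ 510.0359016  -299.30500649  160.31918708] ((508.5062255859375, -299.8321228027344), (24.28116798400879, 1.3716201782226562), 15.0462646484375)
((536.0521850585938, -248.43641662597656), (408.30322265625, 106.17461395263672), 82.7914810180664)
((462.70849609375, -282.44598388671875), (152.40936279296875, 266.18292236328125), 61.0018196105957)
```

View pics/w1.png

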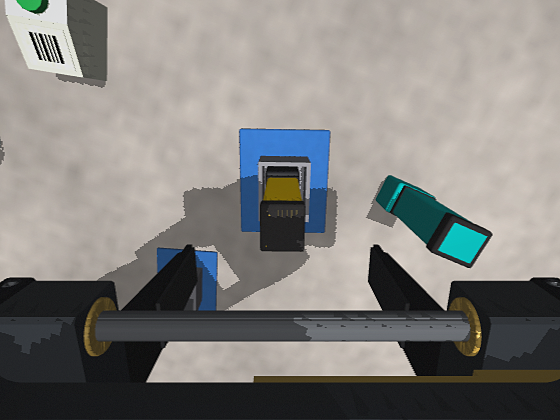

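The wrist view shows the scanner's top at (283,225), midway between the fingers at columns 190 and 372, with the stand plate square to the picture. The look-alike is off to the right. I lower 118 mm and close.

play_rows(
  targets=[
    {"linear": [1,0,50],"turn": 0},
    {"linear": [1,0,100],"turn": 0},
    {"linear": [1,0,118],"turn": 0},
    {"linear": [1,0,118],"turn": 0},
    {"linear": [1,0,118],"turn": 0},
  ],
)

```text
t: 2.2
eef_pos: [514.7, -309.2, 175.3]
tcp_rot: [3.14, -0.001, 0.37]
ft_force: [-0.2, 0.3, 0.5]
opening: 0.998
```

play_rows(
  targets=[
    {"linear": [0,0,0],"turn": 0},
    {"linear": [0,0,0],"turn": 0},
    {"linear": [0,0,0],"turn": 0},
    {"linear": [0,0,0],"turn": 0},
    {"linear": [0,0,0],"turn": 0},
    {"linear": [0,0,0],"turn": 0},
  ],
  hand=0,
)

```text
t: 2.95
eef_pos: [514.6, -308.5, 174.2]
tcp_rot: [3.142, 0.0, 0.371]
ft_force: [0.4, -0.4, -0.1]
opening: 0.422
```

play_rows(
  targets=[
    {"linear": [0,0,0],"turn": 0},
    {"linear": [0,0,0],"turn": 0},
    {"linear": [0,0,0],"turn": 0},
    {"linear": [0,0,0],"turn": 0},
  ],
)

```text
t: 3.45
eef_pos: [514.6, -308.6, 174.2]
tcp_rot: [3.142, 0.0, 0.371]
ft_force: [-0.0, -0.3, -0.1]
opening: 0.315
```

It is gripped at 30 mm, the grip's width. Now I lift 20 mm, then draw the hand along -x so the sleeve rim tilts the scanner.

play_rows(
  targets=[
    {"linear": [0,0,-10],"turn": 0},
    {"linear": [0,0,-20],"turn": 0},
    {"linear": [-4,0,-20],"turn": 0},
    {"linear": [-8,0,-19],"turn": 0},
    {"linear": [-12,0,-18],"turn": 0},
    {"linear": [-16,0,-17],"turn": 0},
    {"linear": [-20,0,-16],"turn": 0},
    {"linear": [-24,0,-15],"turn": 0},
  ],
)

```text
t: 4.45
eef_pos: [493.3, -317.5, 190.0]
tcp_rot: [3.139, -0.003, 0.37]
ft_force: [6.7, 1.9, 4.6]
opening: 0.314
```

```bash
python3 - <<'E'
from h import *
im,_,_=snap('scene','s2'); a=cv2.resize(im[100:200,190:310],None,fx=5,fy=5,interpolation=cv2.INTER_CUBIC)
im,_,_=snap('side','d2'); 
cv2.imwrite('pics/z3.png',a[:,:,::-1]); print(env.state()['ft_force'],env.state()['eef_pos'])
E
```

```text
[5.35648925 2.29963504 1.93307974] [ 492.9631034  -317.6077545   189.83158593]
```

View pics/z3.png

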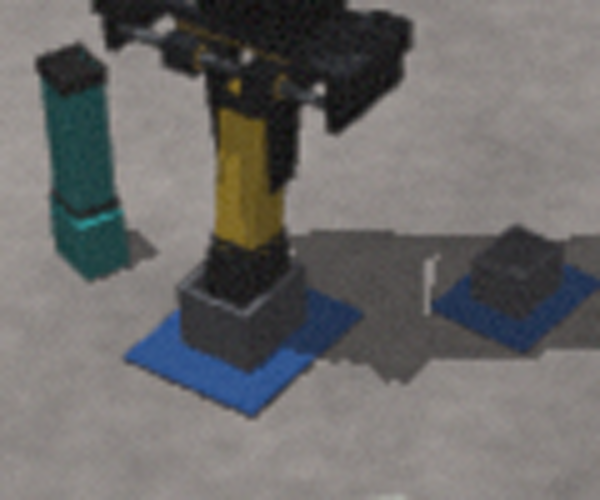

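The picture shows the scanner leaning in the sleeve, its grip edge bent from (225,240) towards (250,100), with a modest 6 N. It is pivoting as planned, so I continue.

play_rows(
  targets=[
    {"linear": [-4,0,1],"turn": 0},
    {"linear": [-8,0,2],"turn": 0},
    {"linear": [-12,0,3.5],"turn": 0},
    {"linear": [-16,0,5],"turn": 0},
    {"linear": [-20,0,6],"turn": 0},
    {"linear": [-24,0,7],"turn": 0},
    {"linear": [-24,0,7],"turn": 0},
  ],
)

```text
t: 5.42
eef_pos: [470.5, -326.4, 182.9]
tcp_rot: [3.139, -0.002, 0.37]
ft_force: [5.5, 1.1, 3.4]
opening: 0.316
```

```bash
python3 - <<'E'
from h import *
im,_,_=snap('scene','s3'); a=cv2.resize(im[100:200,190:310],None,fx=5,fy=5,interpolation=cv2.INTER_CUBIC)
cv2.imwrite('pics/z4.png',a[:,:,::-1]); print(env.state()['ft_force'],env.state()['eef_pos'])
E
```

```text
[4.20901963 0.18642186 3.74218094] [ 470.4853578  -326.39770037  182.88569181]
```

View pics/z4.png

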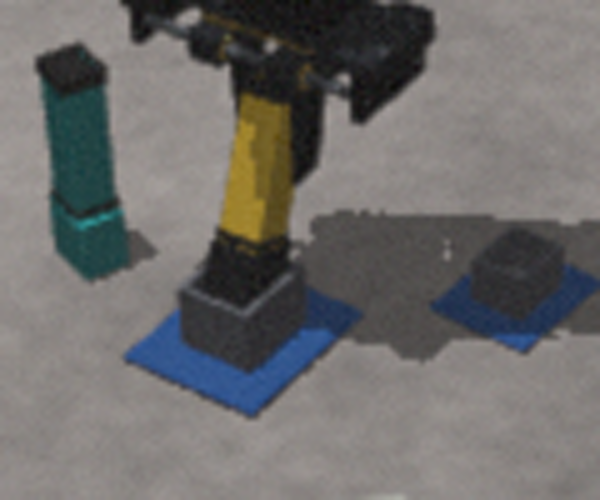

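It is now leaning clearly, about 30°. I lift it out and measure the tilt in hand.

play_rows(
  targets=[
    {"linear": [0,0,-15],"turn": 0},
    {"linear": [0,0,-40],"turn": 0},
    {"linear": [0,0,-80],"turn": 0},
    {"linear": [0,0,-80],"turn": 0},
    {"linear": [0,0,-80],"turn": 0},
  ],
)

```text
t: 6.1
eef_pos: [469.3, -325.7, 261.7]
tcp_rot: [-3.141, 0.001, 0.371]
ft_force: [-0.2, -0.7, -1.4]
opening: 0.316
```

```bash
cat > meas.py <<'E'
from h import *
import sys
tag=sys.argv[1]
s=env.state(); p0=s['eef_pos']; yaw=s['tcp_rot'][2]; print('tcp',p0.round(1),'yaw',yaw.round(4))
ex=np.array([np.cos(yaw),np.sin(yaw),0]); ey=np.array([np.sin(yaw),-np.cos(yaw),0])
# keep points within hand-side slab
for c in ['scene','side']:
    im,d,P=snap(c,tag+c); X=pts(d,P); hsv=cv2.cvtColor(im,cv2.COLOR_RGB2HSV); H,S,V=[hsv[...,i].astype(int) for i in range(3)]
    r=X-(p0+[0,0,-59]); xt=r@ex; yt=r@ey; zt=r[...,2]
    near=(d>0)&(np.abs(yt)<26)&(np.abs(xt)<110)&(zt<10)&(zt>-140)
    y=near&(H>16)&(H<36)&(S>110)&(V>50)
    q=np.stack([xt[y],yt[y],zt[y]],1)
    v,u=np.nonzero(near); 
    cv2.imwrite(f'pics/{tag}{c}z.png',cv2.resize(im[max(v.min()-40,0):v.max()+20,max(u.min()-30,0):u.max()+30],None,fx=4,fy=4,interpolation=cv2.INTER_CUBIC)[:600,:800,::-1])
    print(c,'yellow',len(q),q.min(0).round(1),q.max(0).round(1))
    # split y-face (|y| ~15) and x-faces
    for nm,sel in [('+y',q[:,1]>11),('-y',q[:,1]<-11)]:
        if sel.sum()>25: 
            cx=cv2.minAreaRect(q[sel][:,[0,2]].astype(np.float32)); print(nm,sel.sum(),cx)
    # x face: fit line x(z) on points |y|<11
    for nm,mask in [('yel',y)]:
        w=np.stack([xt[mask],yt[mask],zt[mask]],1); w=w[np.abs(w[:,1])<11]
        if len(w)>25:
            l=cv2.fitLine(w[:,[0,2]].astype(np.float32),cv2.DIST_HUBER,0,.01,.01).ravel(); print(nm,'xface n',len(w),'angle deg from vertical',np.degrees(np.arctan2(l[0],l[1])),'x at z=0',l[2]-l[3]*l[0]/l[1])
    b=near&(S<90)&(V<75)&(zt<-40); w=np.stack([xt[b],yt[b],zt[b]],1)
    if len(w): print('black nose',len(w),w.min(0).round(1),w.max(0).round(1),w.mean(0).round(1))
E
python3 meas.py a
```

```text
tcp [ 469.3 -325.7  261.7] yaw 0.3708
scene yellow 249 [  9.6 -19.3 -50.2] [52.7 13.8  9.9]
-y 116 ((28.306127548217773, -21.33525848388672), (31.30956268310547, 62.73877716064453), 16.991228103637695)
yel xface n 128 angle deg from vertical 161.4373 x at z=0 32.5904
black nose 248 [ 19.9 -21.4 -98.4] [ 72.9  14.7 -42.1] [ 52.8  -8.6 -67.9]Traceback (most recent call last):
  File "meas.py", line 15, in <module>
    print(c,'yellow',len(q),q.min(0).round(1),q.max(0).round(1))
                            ~~~~~^^^
    return umr_minimum(a, axis, None, out, keepdims, initial, where)
ValueError: zero-size array to reduction operation minimum which has no identity
```

View pics/ascenez.png

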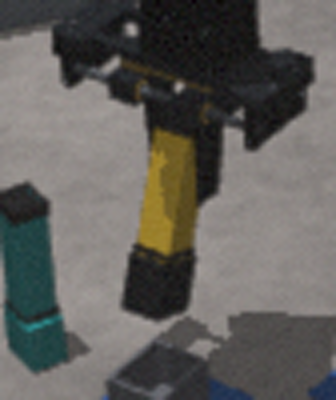

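View pics/aside.png

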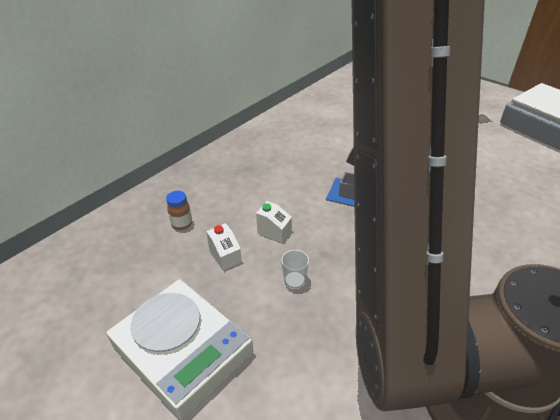

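The scene crop shows the scanner leaning and hanging clear of the sleeve. The arm hides it in the side view. The wrist camera faces the +x face up close, so I use that for the tilt.

```bash
cat > mw.py <<'E'
from h import *
import sys
tag=sys.argv[1]
s=env.state(); im,d,P=snap('wrist',tag); X=pts(d,P)
p0=s['eef_pos']; yaw=s['tcp_rot'][2]; print('tcp',p0.round(1),'yaw',yaw.round(4))
ex=np.array([np.cos(yaw),np.sin(yaw),0]); ey=np.array([np.sin(yaw),-np.cos(yaw),0])
r=X-(p0+[0,0,-59]); T=np.stack([r@ex,r@ey,r[...,2]],-1)
hsv=cv2.cvtColor(im,cv2.COLOR_RGB2HSV); H,S,V=[hsv[...,i].astype(int) for i in range(3)]
near=(d>0)&(np.abs(T[...,1])<11)&(np.abs(T[...,0])<110)&(T[...,2]<45)&(T[...,2]>-130)
y=near&(H>16)&(H<36)&(S>110)&(V>40)
q=T[y]; print('yellow',len(q),q.min(0).round(1),q.max(0).round(1))
def fl(w,nm):
    l=cv2.fitLine(w[:,[0,2]].astype(np.float32),cv2.DIST_HUBER,0,.01,.01).ravel()
    a=np.arctan2(l[0],-l[1]); a=a if abs(a)<1.57 else np.arctan2(-l[0],l[1])
    print(nm,len(w),'tilt deg',np.degrees(a).round(2),'x at z=0',(l[2]-l[3]*l[0]/l[1]).round(1))
fl(q,'yel +x face')
# profile along middle strip
mid=near&(np.abs(T[...,1])<3); w=T[mid]; o=np.argsort(-w[:,2]); w=w[o]
print(np.c_[w[::max(1,len(w)//40)],].round(1).tolist())
E
python3 mw.py wa
```

```text
tcp [ 469.4 -325.7  261.1] yaw 0.3707
yellow 5762 [ 18.1 -11.  -41.3] [47.6 11.  42.3]
yel +x face 5762 tilt deg 19.52 x at z=0 33.0
[[-2.0, 1.0, 45.0], [-4.6, 2.9, 44.5], [19.3, 2.7, 44.0], [-8.8, 3.0, 43.3], [-11.1, -0.1, 42.8], [-13.1, -2.5, 42.1], [19.0, 1.7, 41.4], [-16.0, 1.1, 40.5], [18.1, -2.7, 39.0], [18.8, -0.8, 37.3], [20.3, -0.9, 35.4], [21.1, 0.3, 33.7], [21.8, 1.1, 31.6], [22.6, -2.0, 29.8], [23.4, -2.5, 27.7], [24.1, 2.0, 25.5], [23.9, -2.9, 23.2], [26.0, -3.0, 20.9], [26.8, -0.9, 18.5], [27.8, -0.9, 16.3], [28.1, -1.7, 13.5], [29.7, 0.5, 10.5], [29.5, 0.5, 7.3], [31.7, 1.9, 4.0], [33.1, 2.9, 0.8], [33.0, -0.9, -2.5], [35.0, 0.6, -5.9], [36.3, 1.1, -9.9], [37.8, -2.4, -13.9], [39.8, 1.7, -18.6], [41.4, -0.4, -23.1], [43.0, 1.8, -28.0], [45.2, 1.3, -33.6], [47.4, -0.9, -39.5], [50.1, 1.4, -43.8], [50.8, -0.3, -47.0], [55.7, -1.5, -49.5], [58.4, -2.2, -57.1], [61.2, -0.9, -65.1], [64.8, 1.7, -73.6], [68.0, -0.3, -83.0]]
```

View pics/wa.png

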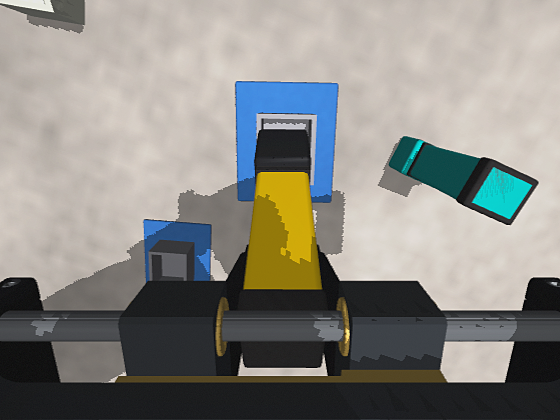

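The wrist view is clear. The yellow face runs from (283,290) to (283,170) and the black nose ends at row 130. The tilt is about 20° and the scanner has slid roughly 15 mm along +x in the pads, still held. That is 10° (0.18 rad) from square, inside the 0.30 limit. I move to the scan pose smoothly, then check the label against the scanner in the same wrist picture.

play_rows(
  targets=[
    {"linear": [7,-14,-1],"turn": 0.01},
    {"linear": [21,-41,-2],"turn": 0.03},
    {"linear": [38,-75,-3],"turn": 0.05},
    {"linear": [56,-109,-4],"turn": 0.07},
    {"linear": [73,-143,-5],"turn": 0.09},
    {"linear": [91,-177,-6],"turn": 0.115},
    {"linear": [105,-204,-7],"turn": 0.135},
    {"linear": [112,-217.5,-7],"turn": 0.142},
    {"linear": [112,-217.5,-7],"turn": 0.142},
    {"linear": [112,-217.5,-7],"turn": 0.142},
  ],
)

```text
t: 7.5
eef_pos: [495.4, -83.3, 269.1]
tcp_rot: [3.141, 0.0, 0.229]
ft_force: [0.0, -1.4, -2.1]
opening: 0.317
```

```bash
python3 mw.py wb | cut -c1-600; python3 - <<'E'
from h import *
snap('scene','s4')
E
```

```text
tcp [495.4 -83.3 269.1] yaw 0.2286
yellow 6512 [-15.6 -11.  -41.3] [47.6 11.  45. ]
yel +x face 6512 tilt deg 19.8 x at z=0 33.0
[[-3.9, 1.0, 45.0], [-7.5, -2.8, 44.5], [19.6, 0.3, 43.9], [-8.0, -0.5, 43.3], [-10.7, -0.5, 42.8], [18.6, -1.2, 42.2], [-13.2, -0.9, 41.5], [-16.5, 0.7, 40.5], [18.9, -1.2, 39.0], [19.9, 1.4, 37.2], [19.8, 2.2, 35.4], [20.9, 1.9, 33.5], [21.7, 1.9, 31.7], [22.8, 2.0, 29.4], [23.1, -1.6, 27.4], [23.9, 0.4, 25.4], [24.2, 1.3, 23.1], [25.9, -0.8, 20.8], [26.3, -1.2, 18.5], [27.0, -0.4, 15.7], [28.8, 1.4, 13.2], [29.6, 0.1, 10.5], [29.8, 1.5, 7.1], [31.2, 2.0, 4.1], [31.6, 0.6, 1.0], [33.9, 1.6, -2.7], [36.2, -2.7, -6.8], [37.1, 1.7, -10.7], [38.1, -0.3, -14.8], [39.7, -0.2, -18.8], [41.8, -0.2,
```

View pics/wb.png

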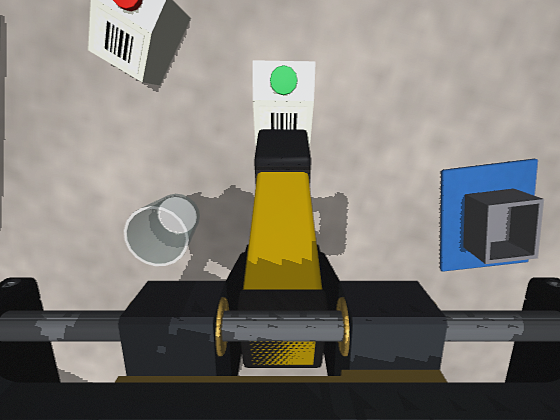

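View pics/s4.png

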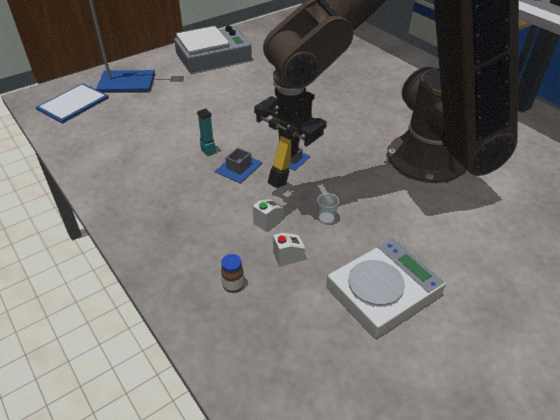

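The wrist view shows the green cap at (284,80) and the label bars at (284,120) directly ahead of the nose at (283,150). The tub is square to the picture. Now the numbers in the tool frame, with the cap as reference.

```bash
python3 - <<'E'
from h import *
im,d,P=load('wb'); X=pts(d,P)
p0=np.array([495.4,-83.3,269.1]); yaw=.2286
ex=np.array([np.cos(yaw),np.sin(yaw),0]); ey=np.array([np.sin(yaw),-np.cos(yaw),0])
r=X-(p0+[0,0,-59]); T=np.stack([r@ex,r@ey,X[...,2]],-1)
hsv=cv2.cvtColor(im,cv2.COLOR_RGB2HSV)
m=(hsv[...,0]>45)&(hsv[...,0]<80)&(hsv[...,1]>80)&(d>0)&(T[...,2]>74); m[:,:240]=0
print('cap',T[m].mean(0),cv2.minEnclosingCircle(T[m][:,:2].astype(np.float32)))
m=np.zeros(d.shape,bool); m[55:150,240:325]=1; m&=(T[...,2]>66)&(T[...,2]<71); print('flat',cv2.minAreaRect(T[m][:,:2].astype(np.float32)),T[m].min(0),T[m].max(0))
nose=(d>0)&(T[...,2]<170)&(T[...,2]>112); nose[:,:240]=0;nose[:,325:]=0; nose[:125]=0
q=T[nose]; print('nose',q.min(0),q.max(0))
c=T[128:175:4,283].round(1); print(c.tolist())
E
```

```text
cap [103.27333698   0.30243532  77.80309026] ((52.57615661621094, 7.868937969207764), 62.09427261352539)
flat ((99.4520034790039, 0.4799957275390625), (38.23843002319336, 49.8857307434082), 1.1458255052566528) [ 80.58761407 -24.72554828  66.00070415] [119.06214303  25.70732581  70.87929548]
nose [ 39.79465865 -17.49060258 123.80219502] [ 68.67630898  16.65330553 169.99503986]
[[65.4, 0.1, 56.8], [66.8, -0.1, 128.6], [64.7, -0.1, 135.3], [62.8, -0.1, 141.9], [60.7, -0.1, 146.9], [59.0, -0.2, 153.1], [57.2, -0.2, 158.4], [55.3, -0.2, 162.2], [53.3, -0.2, 164.3], [51.0, -0.2, 164.3], [49.1, -0.2, 166.9], [47.5, -0.2, 171.0]]
```

The label middle comes out 62 mm ahead of the window, within about 1.5 mm laterally and about 0.18 rad from square. All within limits, so I hold still.

play_rows(
  targets=[
    {"linear": [0,0,0],"turn": 0},
    {"linear": [0,0,0],"turn": 0},
    {"linear": [0,0,0],"turn": 0},
    {"linear": [0,0,0],"turn": 0},
    {"linear": [0,0,0],"turn": 0},
    {"linear": [0,0,0],"turn": 0},
    {"linear": [0,0,0],"turn": 0},
    {"linear": [0,0,0],"turn": 0},
    {"linear": [0,0,0],"turn": 0},
    {"linear": [0,0,0],"turn": 0},
    {"linear": [0,0,0],"turn": 0},
    {"linear": [0,0,0],"turn": 0},
    {"linear": [0,0,0],"turn": 0},
    {"linear": [0,0,0],"turn": 0},
  ],
)

```text
t: 9.35
eef_pos: [495.4, -82.6, 269.2]
tcp_rot: [3.142, 0.0, 0.229]
ft_force: [0.5, 0.7, -1.5]
opening: 0.317
```

```bash
python3 mw.py wc | head -3; python3 - <<'E'
from h import *
s=env.state(); print(s['t'],s['qvel'].round(3),s['eef_pos'],s['tcp_rot'])
E
```

```text
tcp [495.4 -82.6 269.2] yaw 0.2287
yellow 6635 [-15.2 -11.  -41.5] [47.5 11.  45. ]
yel +x face 6635 tilt deg 19.97 x at z=0 33.1
9.4 [-0.    -0.001  0.     0.001 -0.002 -0.   ] [495.40793934 -82.63642943 269.2214127 ] [ 3.14151890e+00 -2.22636938e-06  2.28810400e-01]
```

The pose and tilt stayed steady (19.97°) over 1.9 s. Now I go back above the stand to the pose where it left the sleeve, keeping the tilt.

play_rows(
  targets=[
    {"linear": [-5,15,0],"turn": -0.01},
    {"linear": [-15,44,1],"turn": -0.03},
    {"linear": [-27,79,2],"turn": -0.05},
    {"linear": [-40,116,3],"turn": -0.07},
    {"linear": [-52,152,5],"turn": -0.09},
    {"linear": [-64,188,6],"turn": -0.115},
    {"linear": [-74,217,7],"turn": -0.135},
    {"linear": [-79,230.5,7],"turn": -0.142},
    {"linear": [-79,230.5,7],"turn": -0.142},
    {"linear": [-79,230.5,7],"turn": -0.142},
  ],
)

```text
t: 10.65
eef_pos: [470.9, -324.1, 262.3]
tcp_rot: [-3.141, 0.0, 0.371]
ft_force: [0.9, -0.0, -1.2]
opening: 0.315
```

```bash
python3 mw.py wd | head -3; python3 - <<'E'
from h import *
im,d,P=load('wd'); X=pts(d,P); s=env.state()
p0=s['eef_pos']; yaw=s['tcp_rot'][2]
ex=np.array([np.cos(yaw),np.sin(yaw),0]); ey=np.array([np.sin(yaw),-np.cos(yaw),0])
r=X-(p0+[0,0,-59]); T=np.stack([r@ex,r@ey,X[...,2]],-1)
hsv=cv2.cvtColor(im,cv2.COLOR_RGB2HSV)
m=(d>0)&(T[...,2]>45)&(T[...,2]<55)&(abs(T[...,1])<45)&(abs(T[...,0])<130)&(T[...,0]>0); q=T[m]; print('rim',len(q),q.min(0),q.max(0), np.percentile(q,[1,99],axis=0))
m=(d>0)&(hsv[...,0]>100)&(hsv[...,0]<125)&(hsv[...,1]>120)&(T[...,2]>2)&(T[...,2]<12)&(abs(T[...,1])<70); m[:,:228]=0; q=T[m]; print('base',q.min(0),q.max(0),cv2.minAreaRect(q[:,:2].astype(np.float32)))
E
```

```text
tcp [ 470.9 -324.1  262.3] yaw 0.3711
yellow 6572 [-15.5 -11.  -41.6] [47.6 11.  45. ]
yel +x face 6572 tilt deg 19.93 x at z=0 33.1
rim 652 [ 13.30483985 -21.8461974   45.08193518] [75.6459692  29.72426901 52.87339491] [[ 14.55929571 -21.65596835  46.49110296]
 [ 75.61791335  29.27859536  52.10514164]]
base [-15.2464013  -47.58798702   3.29360582] [104.55707991  53.51242166  11.38189986] ((44.4944953918457, 2.8754425048828125), (119.36727142333984, 99.40518188476562), 1.1982474327087402)
```

View pics/wd.png

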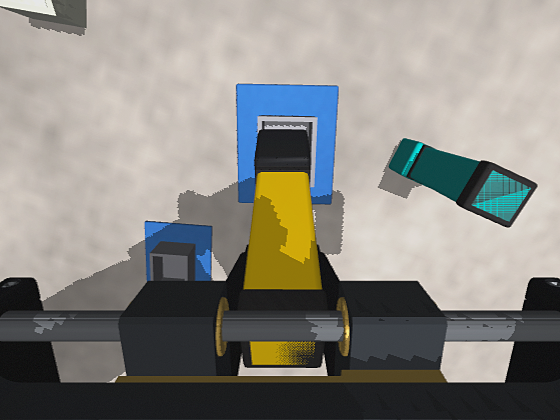

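The sleeve opening in the tool frame is centred at (44.5, 3), against a window centre near (48.8, 0). I shift -2 in x and +3 in y and descend into the sleeve, still tilted.

play_rows(
  targets=[
    {"linear": [-2,3,0],"turn": 0},
    {"linear": [-2,3,20],"turn": 0},
    {"linear": [-2,3,40],"turn": 0},
    {"linear": [-2,3,52],"turn": 0},
    {"linear": [-2,3,64],"turn": 0},
    {"linear": [-2,3,77],"turn": 0},
    {"linear": [-2,3,77],"turn": 0},
  ],
)

```text
t: 11.58
eef_pos: [470.4, -328.5, 184.5]
tcp_rot: [-3.141, -0.001, 0.37]
ft_force: [2.5, 1.3, -3.2]
opening: 0.313
```

play_rows(
  targets=[
    {"linear": [4,0,0],"turn": 0},
    {"linear": [8,0,0],"turn": 0},
    {"linear": [12,0,0],"turn": 0},
    {"linear": [16,0,0],"turn": 0},
    {"linear": [20,0,0],"turn": 0},
    {"linear": [24,0,0],"turn": 0},
    {"linear": [28,0,0],"turn": 0},
    {"linear": [28,0,0],"turn": 0},
  ],
)

```text
t: 12.58
eef_pos: [495.5, -318.5, 185.5]
tcp_rot: [-3.141, 0.002, 0.371]
ft_force: [-4.4, -2.2, 0.9]
opening: 0.316
```

```bash
python3 mw.py we |cut -c1-900; python3 - <<'E'
from h import *
im,_,_=snap('scene','s5'); a=cv2.resize(im[100:200,190:310],None,fx=5,fy=5,interpolation=cv2.INTER_CUBIC)
cv2.imwrite('pics/z5.png',a[:,:,::-1]); print(env.state()['ft_force'],env.state()['eef_pos'])
E
```

```text
tcp [ 495.5 -318.5  185.5] yaw 0.3714
yellow 4939 [-16. -11. -48.] [32.8 11.  45. ]
yel +x face 4939 tilt deg 9.98 x at z=0 24.2
[[-12.5, -1.2, 45.0], [-10.9, -2.0, 44.7], [-12.2, 2.6, 44.3], [17.6, 1.7, 43.8], [18.3, 1.8, 43.1], [17.1, -2.6, 41.0], [17.7, 2.6, 37.7], [18.4, 2.7, 35.1], [18.2, -1.6, 32.3], [18.3, 0.4, 30.1], [19.8, 2.9, 27.0], [20.2, 2.1, 24.1], [21.2, -0.4, 21.3], [21.0, -2.1, 18.0], [21.3, -0.8, 14.5], [23.0, -0.3, 10.6], [22.9, -1.7, 6.8], [23.6, 0.6, 2.4], [25.2, -0.3, -2.6], [25.5, 0.2, -7.8], [27.3, 0.3, -13.1], [27.1, 2.9, -18.7], [29.0, 0.3, -25.3], [30.1, 2.6, -33.3], [31.5, -0.8, -41.2], [33.5, -0.2, -48.1], [37.8, -0.8, -53.8], [40.0, -2.0, -58.7], [42.2, -0.8, -70.9], [48.0, 0.6, -76.4], [50.3, -2.1, -83.9], [51.8, -1.5, -118.3], [73.9, -2.3, -119.6], [63.3, 0.8, -120.1], [78.3, 2.4, -120.5], [60.9, -1.5, -121.5], [100.3, 1.6, -125.3], [101.1, -1.4, -125.8], [106.8, 0.9, -126.2], [99.0, 1.7, -126.6], [86.5, 0.1, -127.5]]
[-4.00730849 -2.56883691  0.93690068] [ 495.47214782 -318.5686071   185.52786813]
```

View pics/we.png

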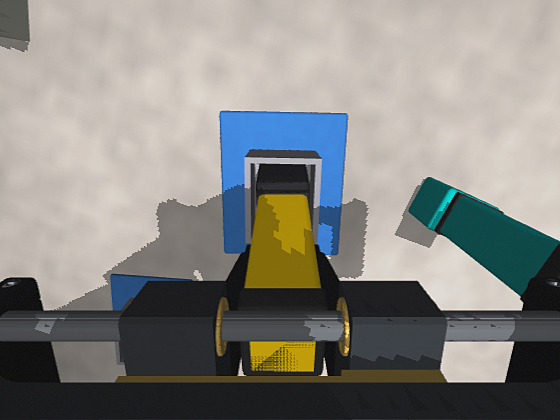

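View pics/z5.png

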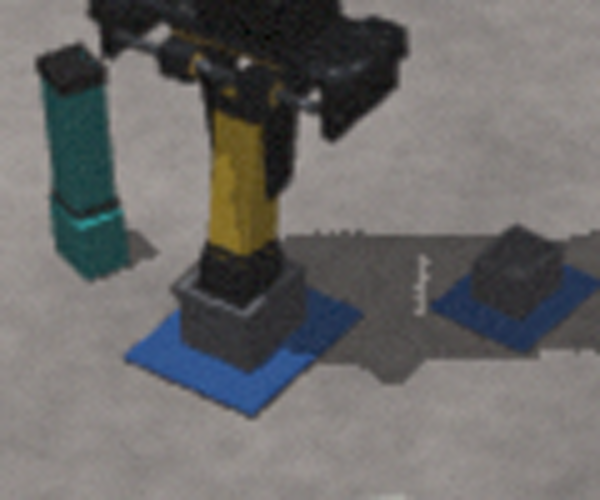

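The wrist view shows the nose inside the sleeve at (283,180). The tilt is halved to 10° and the scanner is sliding back towards the pads' centre. I continue another 20 mm.

play_rows(
  targets=[
    {"linear": [4,0,0],"turn": 0},
    {"linear": [8,0,0],"turn": 0},
    {"linear": [12,0,0],"turn": 0},
    {"linear": [16,0,0],"turn": 0},
    {"linear": [20,0,0],"turn": 0},
    {"linear": [20,0,0],"turn": 0},
  ],
)

```text
t: 13.42
eef_pos: [514.2, -311.2, 185.5]
tcp_rot: [-3.141, 0.002, 0.371]
ft_force: [-5.3, -1.7, 2.1]
opening: 0.317
```

```bash
python3 mw.py wf |cut -c1-900; python3 -c "
from h import *
print(env.state()['ft_force'])"
```

```text
tcp [ 514.2 -311.2  185.5] yaw 0.3714
yellow 3452 [ 15.8 -11.  -51.2] [19.8 11.  38. ]
yel +x face 3452 tilt deg 1.94 x at z=0 17.8
[[17.5, -0.1, 45.0], [17.9, -1.2, 43.0], [17.3, -0.8, 40.6], [17.3, -1.2, 38.3], [17.1, 2.7, 34.3], [16.8, 0.8, 31.5], [17.4, -2.8, 28.4], [16.4, -1.6, 25.7], [16.7, -0.4, 22.5], [17.2, -0.4, 19.0], [17.2, -2.1, 15.0], [17.5, -1.3, 11.4], [17.9, -1.3, 6.8], [17.9, 1.1, 2.1], [17.8, 0.7, -3.0], [18.1, -0.3, -8.6], [18.1, 1.8, -14.3], [18.5, 0.8, -20.9], [18.6, 2.6, -28.5], [19.2, 0.4, -37.5], [19.2, -0.2, -47.2], [20.8, 1.1, -54.7], [21.6, -0.2, -58.4], [25.1, 2.5, -68.2], [25.2, 2.6, -75.9], [30.2, -0.8, -81.9], [30.3, -2.4, -105.9], [43.8, 0.8, -119.3], [38.1, 0.0, -119.8], [56.3, 0.8, -120.2], [38.0, -0.8, -120.6], [57.7, -1.6, -121.7], [90.9, -1.5, -125.0], [106.8, 1.6, -125.4], [71.4, -1.5, -125.6], [64.4, 0.8, -125.8], [63.6, 2.4, -126.0], [60.5, 0.8, -126.3], [104.7, 0.1, -126.5], [90.2, 2.4, -126.9], [91.7, -1.5, -127.6]]
[-4.36935487 -1.73648707  0.87371056]
```

The tilt is down to 1.9° and the scanner is centred in the pads again. A last 4 mm nudge, then back off to the sleeve centre and lower until the floor takes it.

play_rows(
  targets=[
    {"linear": [4,0,0],"turn": 0},
    {"linear": [4,0,0],"turn": 0},
    {"linear": [-2,0,0],"turn": 0},
    {"linear": [-2,0,4],"turn": 0},
    {"linear": [-2,0,8],"turn": 0},
    {"linear": [-2,0,8],"turn": 0},
  ],
)

```text
t: 14.22
eef_pos: [512.8, -311.8, 176.8]
tcp_rot: [-3.141, 0.0, 0.371]
ft_force: [1.2, 0.4, -2.7]
opening: 0.316
```

```bash
python3 mw.py wg |head -3; python3 - <<'E'
from h import *
im,d,P=load('wg'); X=pts(d,P); s=env.state()
p0=s['eef_pos']; yaw=s['tcp_rot'][2]; print(s['ft_force'])
ex=np.array([np.cos(yaw),np.sin(yaw),0]); ey=np.array([np.sin(yaw),-np.cos(yaw),0])
r=X-(p0+[0,0,-59]); T=np.stack([r@ex,r@ey,X[...,2]],-1)
m=(d>0)&(T[...,2]>47)&(T[...,2]<55)&(abs(T[...,1])<40)&(abs(T[...,0])<45); q=T[m]; print('rim',len(q),q.min(0),q.max(0))
hsv=cv2.cvtColor(im,cv2.COLOR_RGB2HSV)
y=(d>0)&(hsv[...,0]>16)&(hsv[...,0]<36)&(hsv[...,1]>110)&(abs(T[...,0])<40)&(T[...,2]<100); q=T[y]; print('yel low',q.min(0),q.max(0))
E
```

```text
tcp [ 512.8 -311.8  176.8] yaw 0.3709
yellow 3265 [ 15.6 -11.  -51.1] [17.7 11.  37.4]
yel +x face 3265 tilt deg 0.46 x at z=0 16.7
[-0.16026424  0.56140396 -1.67039294]
rim 1359 [-12.51700847 -26.97803157  47.00672379] [32.56191166 25.65329354 54.94897164]
yel low [-21.07936409 -23.2708358    8.82206599] [17.68476537 14.26289897 99.9955929 ]
```

View pics/wg.png

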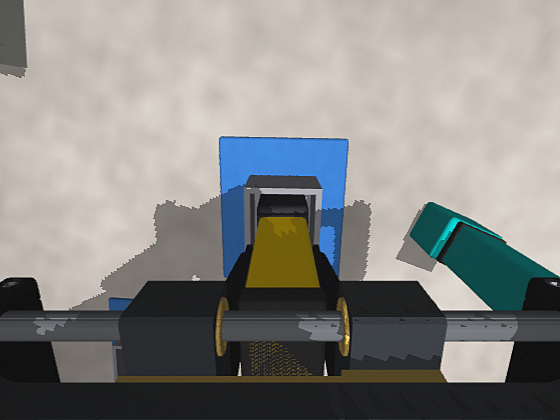

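It is upright (0.5°) and centred within about 1.6 mm, with the window some 6 mm above the floor. I lower gently to contact.

play_rows(
  targets=[
    {"linear": [1,0,2],"turn": 0},
    {"linear": [1,0,4],"turn": 0},
    {"linear": [1,0,5],"turn": 0},
    {"linear": [1,0,6],"turn": 0},
    {"linear": [1,0,6],"turn": 0},
  ],
)

```text
t: 14.9
eef_pos: [513.8, -311.4, 172.4]
tcp_rot: [3.141, -0.0, 0.371]
ft_force: [-1.7, 2.4, 10.9]
opening: 0.317
```

There is 11 N of upward force, so it is on the floor. I open and let it settle.

play_rows(
  targets=[
    {"linear": [0,0,-1],"turn": 0},
    {"linear": [0,0,-1],"turn": 0},
    {"linear": [0,0,-1],"turn": 0},
    {"linear": [0,0,-1],"turn": 0},
    {"linear": [0,0,-1],"turn": 0},
    {"linear": [0,0,-1],"turn": 0},
    {"linear": [0,0,-1],"turn": 0},
  ],
  hand=95,
)

```text
t: 15.78
eef_pos: [513.8, -311.6, 172.2]
tcp_rot: [3.142, 0.0, 0.371]
ft_force: [-0.6, -0.4, -0.6]
opening: 0.974
```

```bash
python3 mw.py wh |head -3; python3 - <<'E'
from h import *
im,d,P=load('wh'); X=pts(d,P); s=env.state()
p0=s['eef_pos']; yaw=s['tcp_rot'][2]; print(s['ft_force'],s['opening'])
ex=np.array([np.cos(yaw),np.sin(yaw),0]); ey=np.array([np.sin(yaw),-np.cos(yaw),0])
r=X-(p0+[0,0,-59]); T=np.stack([r@ex,r@ey,X[...,2]],-1)
hsv=cv2.cvtColor(im,cv2.COLOR_RGB2HSV)
y=(d>0)&(hsv[...,0]>16)&(hsv[...,0]<36)&(hsv[...,1]>110)&(abs(T[...,0])<40)&(abs(T[...,1])<20)&(T[...,2]<100)&(T[...,2]>50); q=T[y]; print('yel low',q.min(0),q.max(0))
E
```

```text
tcp [ 513.8 -311.6  172.2] yaw 0.3708
yellow 3172 [ 16.7 -11.  -52. ] [18.6 11.  36.6]
yel +x face 3172 tilt deg 0.04 x at z=0 17.6
[-0.28592825  0.3624787   0.81168568] 0.9844678435941991
yel low [  7.11368268 -17.32997414  53.10317496] [18.23379929 14.07433385 99.99587652]
```

The scanner is let go, upright (0.04°), with its lower grip edge at z 61. That matches the window at 10 mm. I rise clear and take a check picture.

play_rows(
  targets=[
    {"linear": [0,0,-20],"turn": 0},
    {"linear": [0,0,-60],"turn": 0},
    {"linear": [0,0,-118],"turn": 0},
    {"linear": [0,0,-118],"turn": 0},
    {"linear": [0,0,-118],"turn": 0},
  ],
)

```text
t: 16.45
eef_pos: [513.5, -311.3, 289.8]
tcp_rot: [-3.141, 0.0, 0.371]
ft_force: [0.3, 0.9, -0.6]
opening: 1.0
```

```bash
python3 - <<'E'
from h import *
s=env.state()
im,d,P=snap('scene','s6'); X=pts(d,P); hsv=cv2.cvtColor(im,cv2.COLOR_RGB2HSV)
m=(d>0)&(hsv[...,0]>16)&(hsv[...,0]<36)&(hsv[...,1]>110)&(X[...,2]>146)&(abs(X[...,0]-514)<40)&(abs(X[...,1]+309)<40)
print(s['eef_pos'],'top',m.sum(),X[m].mean(0),X[m].max(0))
cv2.imwrite('pics/z6.png',cv2.resize(im[100:240,180:340],None,fx=4,fy=4,interpolation=cv2.INTER_CUBIC)[:,:,::-1])
E
```

```text
[ 513.49414163 -311.33868849  289.77978442] top 67 [ 521.05064412 -313.252329    188.09555236] [ 553.3507782  -281.130734    399.00461248]
```

View pics/z6.png

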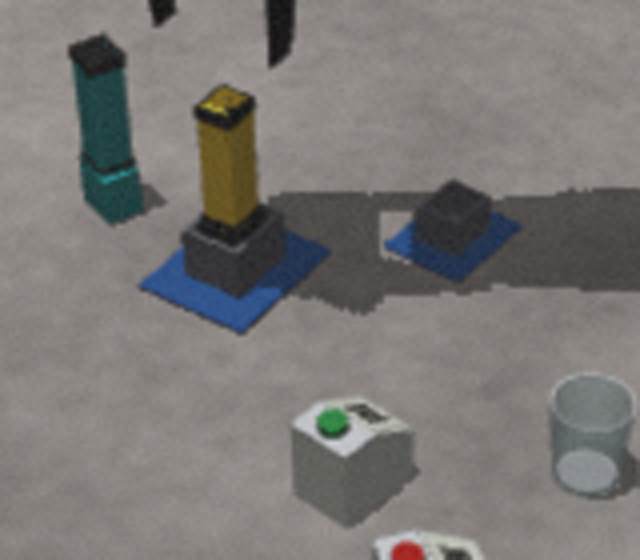

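The picture shows the scanner upright in the larger stand at (228,150) and everything else in place. Now I go over the green tub at (577, -64).

play_rows(
  targets=[
    {"linear": [152,-207,0],"turn": 0.142},
    {"linear": [152,-207,0],"turn": 0.142},
    {"linear": [152,-207,0],"turn": 0.142},
    {"linear": [152,-207,0],"turn": 0.142},
    {"linear": [152,-207,0],"turn": 0.142},
    {"linear": [152,-207,60],"turn": 0.142},
    {"linear": [152,-207,90],"turn": 0.142},
    {"linear": [152,-207,90],"turn": 0.142},
    {"linear": [152,-207,90],"turn": 0.142},
  ],
)

```text
t: 17.62
eef_pos: [580.8, -64.1, 200.9]
tcp_rot: [3.141, -0.0, 0.228]
ft_force: [-0.6, -0.2, 0.7]
opening: 0.997
```

```bash
python3 - <<'E'
from h import *
s=env.state(); im,d,P=snap('wrist','wi'); X=pts(d,P)
p0=s['eef_pos']; yaw=s['tcp_rot'][2]; print(p0,yaw)
ex=np.array([np.cos(yaw),np.sin(yaw),0]); ey=np.array([np.sin(yaw),-np.cos(yaw),0])
r=X-(p0+[0,0,-59]); T=np.stack([r@ex,r@ey,X[...,2]],-1)
hsv=cv2.cvtColor(im,cv2.COLOR_RGB2HSV)
n=(d>0)&(abs(T[...,0])<60)&(abs(T[...,1])<45)
m=n&(hsv[...,0]>45)&(hsv[...,0]<80)&(hsv[...,1]>80)&(T[...,2]>73)&(T[...,2]<82); print('cap',m.sum(),T[m].min(0),T[m].max(0))
m=n&(T[...,2]>64.5)&(T[...,2]<71); print('flat',cv2.minAreaRect(T[m][:,:2].astype(np.float32)),T[m].min(0),T[m].max(0))
E
```

```text
[580.75068958 -64.14752664 200.88156234] 0.22814585406579813
cap 793 [  5.78988544 -10.83469141  73.00685884] [27.21223157  9.93556861 79.52031938]
flat ((11.326881408691406, -0.4589405059814453), (39.75575637817383, 50.05730438232422), 0.7464029788970947) [ -8.47615294 -25.65192187  64.5011482 ] [31.47866636 24.7068581  70.9098619 ]
```

View pics/wi.png

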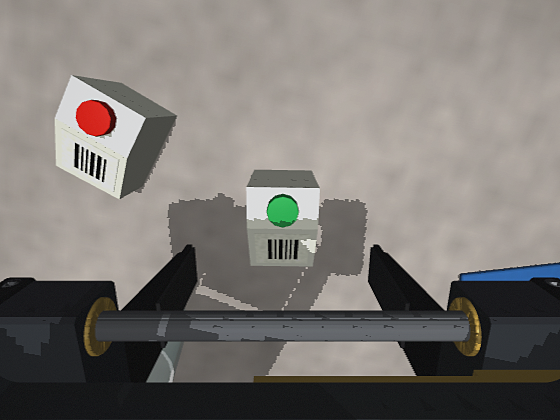

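The wrist view shows the green cap at (283,210), midway between the fingers and square, with the red tub well clear at (95,115). The tub centre is at tool (-3.5, -0.4), as intended. I descend 107 mm and close.

play_rows(
  targets=[
    {"linear": [0,0,40],"turn": 0},
    {"linear": [0,0,75],"turn": 0},
    {"linear": [0,0,100],"turn": 0},
    {"linear": [0,0,107],"turn": 0},
    {"linear": [0,0,107],"turn": 0},
  ],
)

```text
t: 18.3
eef_pos: [580.9, -63.7, 94.1]
tcp_rot: [3.141, -0.001, 0.229]
ft_force: [-0.0, 0.6, 0.3]
opening: 0.999
```

play_rows(
  targets=[
    {"linear": [0,0,0],"turn": 0},
    {"linear": [0,0,0],"turn": 0},
    {"linear": [0,0,0],"turn": 0},
    {"linear": [0,0,0],"turn": 0},
    {"linear": [0,0,0],"turn": 0},
    {"linear": [0,0,0],"turn": 0},
    {"linear": [0,0,0],"turn": 0},
    {"linear": [0,0,0],"turn": 0},
  ],
  hand=0,
)

```text
t: 19.3
eef_pos: [580.5, -63.6, 93.2]
tcp_rot: [3.141, -0.0, 0.229]
ft_force: [0.1, -0.3, 1.9]
opening: 0.527
```

It is gripped at 50 mm, the tub's width. I lift 130 mm, check, then carry it over to the pan.

play_rows(
  targets=[
    {"linear": [0,0,-10],"turn": 0},
    {"linear": [0,0,-35],"turn": 0},
    {"linear": [0,0,-70],"turn": 0},
    {"linear": [0,0,-105],"turn": 0},
    {"linear": [0,0,-130],"turn": 0},
    {"linear": [0,0,-130],"turn": 0},
  ],
)

```text
t: 20.05
eef_pos: [580.8, -63.6, 225.0]
tcp_rot: [3.14, -0.003, 0.229]
ft_force: [0.3, -0.0, -2.0]
opening: 0.525
```

play_rows(
  targets=[
    {"linear": [2,-20,0],"turn": 0},
    {"linear": [5,-50,0],"turn": 0},
    {"linear": [9,-90,0],"turn": 0},
    {"linear": [13,-135,0],"turn": 0},
    {"linear": [17,-180,0],"turn": 0},
    {"linear": [21,-225,0],"turn": 0},
    {"linear": [25,-270,0],"turn": 0},
    {"linear": [30,-315,0],"turn": 0},
    {"linear": [33,-345,0],"turn": 0},
    {"linear": [35.3,-366.8,0],"turn": 0},
    {"linear": [35.3,-366.8,0],"turn": 0},
    {"linear": [35.3,-366.8,0],"turn": 0},
  ],
)

```text
t: 21.55
eef_pos: [531.5, 301.1, 222.7]
tcp_rot: [3.141, 0.001, 0.229]
ft_force: [-0.5, -0.3, -2.3]
opening: 0.524
```

```bash
python3 - <<'E'
from h import *
s=env.state(); print(s['eef_pos'],s['tcp_rot'],s['ft_force'],s['opening'])
im,d,P=snap('wrist','wj'); im2,_,_=snap('scene','s7')
X=pts(d,P)
p0=s['eef_pos']; yaw=s['tcp_rot'][2]
ex=np.array([np.cos(yaw),np.sin(yaw),0]); ey=np.array([np.sin(yaw),-np.cos(yaw),0])
r=X-(p0+[0,0,-59]); T=np.stack([r@ex,r@ey,X[...,2]],-1)
m=(d>0)&(T[...,2]>66)&(T[...,2]<75); q=T[m]; print('pan',m.sum(),q.min(0),q.max(0)); 
hsv=cv2.cvtColor(im,cv2.COLOR_RGB2HSV)
m=(d>0)&(hsv[...,0]>45)&(hsv[...,0]<80)&(hsv[...,1]>80)&(T[...,2]>180)&(abs(T[...,0])<60); print('cap',T[m].min(0),T[m].max(0))
E
```

```text
[531.52824506 301.14684827 222.73140893] [3.14116210e+00 9.09285659e-04 2.28561971e-01] [-0.52401477 -0.32030094 -2.34545602] 0.5243872478651095
pan 10804 [-36.20866069 -65.20904053  66.45913299] [61.67583464 63.74122798 73.14909342]
cap [-23.99057352 -75.29818293 184.59782905] [ 32.531252    74.20418794 240.6302672 ]
```

View pics/wj.png

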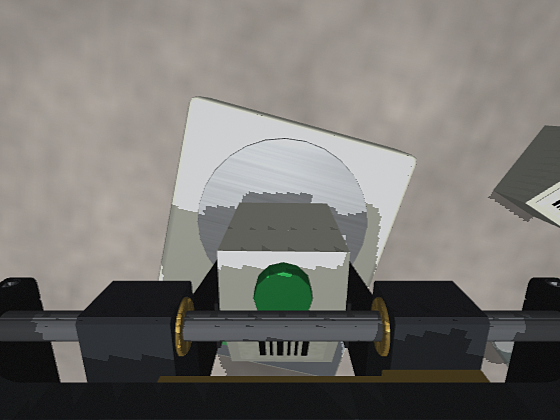

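View pics/s7.png

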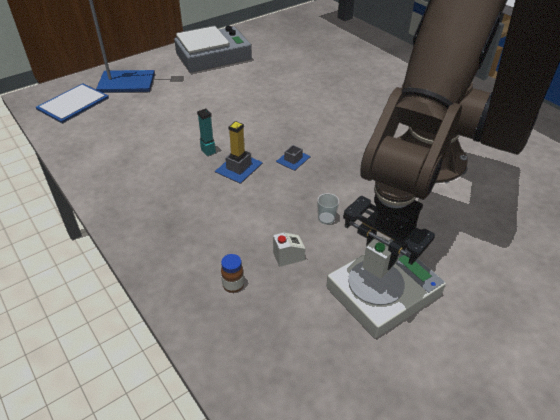

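The wrist view shows the tub held level over the pan. The pan centre measures at tool (-3.3, -0.7) against the tub centre at (-3.5, -0.4). Contact is due at TCP z 163, so I lower 56 mm, slowing.

play_rows(
  targets=[
    {"linear": [0,0,20],"turn": 0},
    {"linear": [0,0,36],"turn": 0},
    {"linear": [0,0,46],"turn": 0},
    {"linear": [0,0,52],"turn": 0},
    {"linear": [0,0,55],"turn": 0},
    {"linear": [0,0,57],"turn": 0},
    {"linear": [0,0,57],"turn": 0},
  ],
)

```text
t: 22.52
eef_pos: [531.7, 301.8, 166.3]
tcp_rot: [3.142, -0.0, 0.229]
ft_force: [0.1, -0.5, -2.1]
opening: 0.525
```

play_rows(
  targets=[
    {"linear": [0,0,1],"turn": 0},
    {"linear": [0,0,2],"turn": 0},
    {"linear": [0,0,2.5],"turn": 0},
    {"linear": [0,0,2.5],"turn": 0},
  ],
)

```text
t: 23.02
eef_pos: [531.6, 301.7, 163.7]
tcp_rot: [3.142, 0.0, 0.229]
ft_force: [0.1, 0.5, -2.6]
opening: 0.526
```

play_rows(
  targets=[
    {"linear": [0,0,0.7],"turn": 0},
    {"linear": [0,0,1.4],"turn": 0},
    {"linear": [0,0,1.4],"turn": 0},
  ],
)

```text
t: 23.4
eef_pos: [531.7, 301.7, 163.2]
tcp_rot: [-3.142, -0.001, 0.229]
ft_force: [-2.4, -1.5, 7.3]
opening: 0.527
```

It rests on the pan, the force having swung to +7 N. I release it.

play_rows(
  targets=[
    {"linear": [0,0,-0.5],"turn": 0},
    {"linear": [0,0,-0.5],"turn": 0},
    {"linear": [0,0,-0.5],"turn": 0},
    {"linear": [0,0,-0.5],"turn": 0},
    {"linear": [0,0,-0.5],"turn": 0},
    {"linear": [0,0,-0.5],"turn": 0},
  ],
  hand=95,
)

```text
t: 24.15
eef_pos: [531.6, 301.7, 162.7]
tcp_rot: [3.141, 0.0, 0.229]
ft_force: [0.5, -0.3, -0.1]
opening: 0.992
```

play_rows(
  targets=[
    {"linear": [0,0,-15],"turn": 0},
    {"linear": [0,0,-50],"turn": 0},
    {"linear": [0,0,-100],"turn": 0},
    {"linear": [0,0,-150],"turn": 0},
    {"linear": [0,0,-150],"turn": 0},
    {"linear": [0,0,-150],"turn": 0},
  ],
)

```text
t: 24.9
eef_pos: [531.3, 301.6, 313.0]
tcp_rot: [3.142, -0.0, 0.229]
ft_force: [0.2, -1.4, 0.2]
opening: 1.0
```

```bash
python3 - <<'E'
from h import *
s=env.state(); print(s['eef_pos'],s['ft_force'],s['opening'])
im,d,P=snap('wrist','wk'); im2,d2,P2=snap('scene','s8')
X=pts(d,P); p0=s['eef_pos']; yaw=s['tcp_rot'][2]
ex=np.array([np.cos(yaw),np.sin(yaw),0]); ey=np.array([np.sin(yaw),-np.cos(yaw),0])
r=X-(p0+[0,0,-59]); T=np.stack([r@ex,r@ey,X[...,2]],-1); n=(d>0)&(abs(T[...,0])<120)&(abs(T[...,1])<90)
hsv=cv2.cvtColor(im,cv2.COLOR_RGB2HSV)
m=n&(hsv[...,0]>45)&(hsv[...,0]<80)&(hsv[...,1]>80)&(T[...,2]>140)&(T[...,2]<152); print('cap',T[m].min(0),T[m].max(0))
m=n&(T[...,2]>135.5)&(T[...,2]<141)&(abs(T[...,1])<30); q=T[m]; print('flat',q.min(0),q.max(0)); A=np.c_[q[:,:2],np.ones(len(q))]; print(np.linalg.lstsq(A,q[:,2],rcond=None)[0])
m=n&(T[...,2]>66.5)&(T[...,2]<73); print('pan',T[m].min(0),T[m].max(0))
X=pts(d2,P2); hsv=cv2.cvtColor(im2,cv2.COLOR_RGB2HSV)
m=(d2>0)&(hsv[...,0]>16)&(hsv[...,0]<36)&(hsv[...,1]>110)&(X[...,2]>146)&(X[...,2]<170)&(abs(X[...,0]-514)<40)&(abs(X[...,1]+309)<40); print('scanner top',X[m].mean(0))
E
```

```text
[531.29813269 301.56413951 313.0400783 ] [ 0.15426688 -1.3569503   0.16507739] 1.0002691787292064
cap [  6.12046813 -11.05799865 140.95639818] [ 27.43353074   9.42553695 149.48862067]
flat [ -6.7517153  -25.45218628 135.50507246] [ 32.03371586  24.85434108 140.95639818]
[3.04775565e-02 2.42519709e-03 1.37787625e+02]
pan [-67.28141242 -64.32965645  66.50634647] [62.00411986 64.58460711 72.87295071]
scanner top [ 515.93215695 -309.91682727  156.60193426]
```

View pics/s8.png

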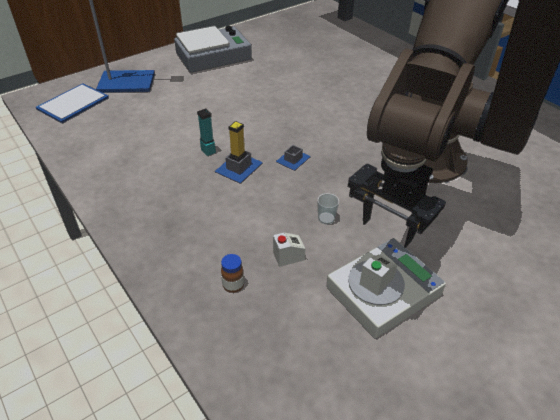

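View pics/wk.png

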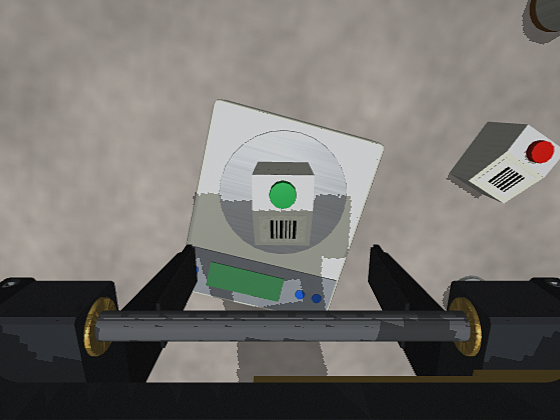

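The tub stands upright on the pan about 1 mm off centre. In the wrist picture the cap is at (283,195) and the pan circle is centred near (283,193). The scanner is upright in its stand, the bystanders are unmoved and the gripper is clear. I hand it in.

```bash
python3 -c "
from cell import env
print(env.job_done()); print(env.state()['t'])"
```

```text
the job is handed in; nothing more can be done
None
the job is handed in; nothing more can be done
```

I carried out the whole task and handed it in at about 25 s of the 67 s allowed. The hand-in gives no verdict, so what follows rests on my own measurements.

**Scan:** The tool can only point down, so I tilted the scanner between the pads by levering its nose on the sleeve. I held it still for about 1.9 s.
- **Distance:** 62 mm from the label.
- **Centring:** about 1.5 mm off the label's middle.
- **Angle:** the tilt came to about 20°, not the 30° I planned, because the scanner slid about 15 mm in the pads. That left it about 0.18 rad from square, within the 0.30 limit.

**Scanner return:** I straightened it against the sleeve, lowered it to floor contact at 11 N and let go. It stands within 0.1° of upright, fully home.

**Tub:** I lowered it onto the pan until it touched, then released it. It stands about 1 mm from the pan's centre. One plane fit over its flat top gave a slope of 0.03 rad, within the 0.08 limit. I put that down to label-slope pixels mixed into the fit.

In the last pictures the red-capped tub, amber jar and beaker look unmoved, though I did not re-measure them. The gripper is clear of everything. The fixed cameras differed by 2 to 4 mm in x, so I centred each pick-up and placement using the wrist camera.

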